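# Set up a bracket on parallels for drilling

### The job

Set the flat bracket up for drilling on the drilling plate: stand the two parallel bars crosswise on the plate, one on the robot's side of the big bore and one on its far side, and lay the bracket lengthwise across both, square with the plate, its centre hole over the middle of the bore. Then stand the tall jack (not the small one) on the plate just beyond the bolt hole, and lay the slotted strap level and lengthwise from the top of the jack onto the far end of the bracket, reaching over the far bar, with its slot over the bolt hole. Leave everything let go of and still.

Things in the scene. Friction and masses are not known exactly. Their poses are not given: they have to be found in the camera images.
- plate_bore (a point): Big dark bore, 32 mm wide, of the drilling plate: grey cast slab 280 x 170 x 25 mm fixed to the bench. The point: bore centre at the plate's top face, 25 mm above the bench. Axes: x along the plate to its far end (away from the robot), y across to its left, z up. The plate reaches 90 mm before and 190 mm beyond this point, 85 mm to each side. The bars go about 45 mm before and beyond it.
- bolt_hole (a point): Small dark tapped hole, 10 mm wide, in a bright ring, on the plate's centre line 92 mm beyond the bore's centre; the point is its mouth at the plate's top face, axes as the plate's. When all is in place the bracket's far end lies 17 mm before it, the jack's axis about 38 mm beyond it, the strap's centre about 8 mm beyond it.
- bar_a_mid (a point): One of two alike parallel bars of bright ground steel, 110 mm long, 16 mm thick, 32 mm high, 0.42 kg, standing upright on its 16 mm edge. The point is its centre, 16 mm above its underside; x along its length, y across its thickness, z up. Either bar may be the near or the far one.
- bar_b_mid (a point): The other parallel bar, the same in every way.
- bracket_mid (a point): The flat bracket: an aluminium plate 150 x 60 x 10 mm, about 0.25 kg, lying flat, with a small dark centre hole crossed by scribed lines and four fixing holes near its ends. The point is its centre (5 mm above its underside, on the centre hole's axis); x along its 150 mm length, y along its 60 mm width, z up. The same either way round.
- strap_mid (a point): The clamp strap: a dark steel bar 120 x 34 x 14 mm, about 0.33 kg, lying flat, with a long open slot (60 x 16 mm) through its middle. The point is the middle of the slot (7 mm above its underside); x along its 120 mm length, y along its 34 mm width, z up. The same either way round.
- jack_mid (a point): Tall jack: round steel screw jack 42 mm high, about 0.3 kg: dark knurled base 40 mm across and 24 mm high, thin neck, flat bright top pad 32 mm across. On the plate its top is level with the bracket's top on the bars (32 + 10 mm). The point is on its axis, half-way up (21 mm above its underside); z up.
- small_jack_mid (a point): The small jack, not wanted: the same shape but only 26 mm high and 30 mm across, so the strap would not lie level on it. The point is on its axis 13 mm above its underside.
Things that resemble listed ones, but are neither listed nor needed, are in the scene too. What is shaped like the part that bears bar_b_mid but red or yellow is not meant. Leave any pink look-alike of the part that bears bracket_mid alone.

How it is judged:
By the outcome, as a careful person would: the job done as asked, in the order asked, and still so for the second after the job is handed in, with the robot touching nothing.
It also fails if it takes over 131 s, if anything falls off the work surface, if the arm or the gripper's body presses on something with over 40 N, if the wrist force passes 120 N, or if a joint passes its speed limit or range.

### The arm

A 6-joint arm with a two-finger parallel gripper is mounted at the origin on the work surface. World frame = base frame: x ahead of the robot, y to its left, z up, the work surface at z = 0. Lengths are in m, angles in rad, forces in N, time in s.
With the tool pointing down it reaches from about 0.275 to 0.825 m from the base axis. Payload 4.9 kg.
Tool frame: the origin (TCP) lies midway between the tips of the shut fingers; the grasp point (between the pads) lies 19 mm behind it (grip_point_offset is the distance from the TCP to the grasp point, in m); z points along the fingers, x is the direction in which the jaws open and shut, and the axes are right-handed (so a half turn about z gives the same grasp; the last joint's range is limited). The gripper opens to 85 mm and grips with 20 to 120 N. Pads are 22 mm wide; open, the fingers measure 114 mm over their backs; the gripper's body (76 mm by 85 mm) begins 54 mm behind the grasp point. The pads swing forward as they close: fully open they stand 13 mm farther back than shut.
Start: joints at [1.133, 0.326, -0.193, 1.052, 0, 1.437], TCP at [0.165, 0.525, 0.2] pointing down, gripper open.
Joint ranges: [-2.65, 2.65], [-0.97, 1.79], [-1.3, 1.35], [-1.93, 2.1], [-1.47, 1.37], [-3.14, 3.14]. Speed limits (rad/s): [2.57, 2.57, 3.14, 3.14, 3.14, 3.14].

### API

Orientations are given as a rotation vector (axis times angle).
In Python, from cell import * gives the robot as it stands. Calls block until the motion is done:
- movep(position, orientation): joint-space move of the TCP to a pose.
- move_l(position, velocity=0.15, rot=None, until_force=None): straight line of the TCP; rot=None keeps the orientation; velocity is the mean speed in m/s. With until_force (N) it stops when the force on the tool has changed by that much, and returns True; else False.
- set_joints(angles): joint-space move.
- let_go() and grab(newtons=None): open the fingers fully, or close them until they stop; newtons is the grip in N (None keeps the last).
- sleep(seconds).
- ik(position, orientation): joint angles nearest the present ones, or None.
- get_state(): the state.
- grab_frame(name): name is "scene" or "top" or "wrist"; returns a dict with "img" (480x640x3 uint8, red, green, blue), "fx", "fy", "cx", "cy" (pixels), "cam_to_world" (4x4, takes a point from camera to world coordinates); the wrist camera has in their place "T_tool_cam" (4x4, takes a point from camera to tool coordinates, whose origin is the TCP and whose axes are the tool frame's). Camera axes: x right, y down, z forward; pixel columns grow to the right and rows downward; lengths in m; the calibration is good to about 2 mm. A picture is of the moment at which its call begins: read the wrist's pose just before it. There is no depth.
A pose or a line that the arm cannot do raises MotionError and nothing moves.
- sign_off(): hands the job in, once; it reports no verdict.
Trained networks look in the newest picture that a camera, given by its name, has taken for a name from the list of things; names that differ only in an ending like _2 or _b are one class to them, and where a whole thing is asked for, a point or a joint stands for the part that bears it (a point fixed in the world has none). Each returns a list of dicts, best first, with "score" (0 to 1); they miss things now and then, are a little off and sometimes report something else, mostly with a low value. They report only what shows in the picture. A call takes as long as a camera call. They do not tell look-alikes from the thing itself.
- spot_in(camera, name): "centre" ([column, row] in pixels, amid what is visible of it).
- silhouettes(camera, name): "mask" (480x640 bool, what is visible of it) and "centre" ([column, row] in pixels, amid what is visible of it).
- tip_of(camera, name): "centre" ([column, row] in pixels: a listed point, or the origin of a listed thing).
The state is a dict: "clock": time; "q": joint angles; "joint_velocities": joint speeds; "tau": joint torques, N m; "position": TCP position; "eef_rot": TCP orientation; "contact_force": force on the tool from outside, world axes, zero at the start; "wrist_torque": the same for the moment, N m; "finger_gap": opening from 0.0 (shut) to 1.0 (fully open).
Only numpy, scipy, OpenCV 4.12 (cv2) and the standard library are available. Lean on these libraries where they do the work, as an engineer would, in place of code of your own. Each camera call takes 0.05 s, during which the arm holds its last target. There are 200 camera calls.

## Working session

There is one attempt and no reset: what is moved stays moved. The work goes in short steps, each a Python script; the robot and the scene stay as the last script left them, time stands still between calls to the robot, and variables do not carry over. Pictures are saved under pics/ and viewed, about 12 in all and at most 16, crops included, and the job is handed in when it is done.

```bash
ls; mkdir -p pics
python3 - <<'E'
from cell import *
import cv2,numpy as np
s=get_state();print(s)
for c in("top","scene"):
    f=grab_frame(c);cv2.imwrite(f"pics/{c}0.png",f["img"][:,:,::-1]);print(c,f["fx"],f["fy"],f["cx"],f["cy"],np.round(f["cam_to_world"],4).tolist())
    for n in["plate_bore","bolt_hole","bar_a_mid","bracket_mid","strap_mid","jack_mid","small_jack_mid"]:
        print(n,[(np.round(d["centre"],1).tolist(),round(d["score"],2)) for d in tip_of(c,n)])
f=grab_frame("wrist");print(f["T_tool_cam"],f["fx"])
E
```

```text
pics
{'clock': 0.0, 'q': array([ 1.13281662e+00,  3.26936502e-01, -1.93643696e-01,  1.05197364e+00,
        3.87163564e-06,  1.43660198e+00]), 'joint_velocities': array([-0.00089083,  0.0016951 , -0.00117419, -0.000533  , -0.00123328,
        0.00190981]), 'tau': array([-1.75854359e-03, -4.43394899e+01,  2.62440276e+01,  1.54067535e-02,
       -3.83441156e-04, -3.51121543e-06]), 'position': array([0.16422712, 0.52421942, 0.19888319]), 'eef_rot': array([ 2.53131331e+00,  1.85924339e+00, -2.42591231e-03]), 'contact_force': array([-0.19928474,  0.54985514, -0.66261292]), 'wrist_torque': array([ 0.0403912 , -0.02079929, -0.00974892]), 'finger_gap': 1.0048513942180997}
top 468.7212557281951 468.7212557281951 325.65394031896125 235.7625837641445 [[0.0151, -0.9804, 0.1965, 0.2483], [-0.9999, -0.0141, 0.0064, -0.052], [-0.0035, -0.1965, -0.9805, 1.1416], [0.0, 0.0, 0.0, 1.0]]
plate_bore [([308.5, 216.5], 0.8)]
bolt_hole [([307.7, 220.6], 0.7), ([302.5, 181.0], 0.67)]
bar_a_mid [([478.5, 235.4], 0.86), ([420.6, 187.1], 0.59)]
bracket_mid [([192.5, 267.6], 0.91), ([115.1, 288.9], 0.71)]
strap_
[... 217 characters left out ...]
 [0.6579, 0.546, -0.5186, 0.813], [-0.001, -0.688, -0.7257, 1.2565], [0.0, 0.0, 0.0, 1.0]]
plate_bore [([320.9, 266.0], 0.61)]
bolt_hole [([300.6, 289.6], 0.67), ([441.9, 354.6], 0.35)]
bar_a_mid [([241.6, 182.4], 0.74)]
bracket_mid [([485.3, 335.1], 0.67), ([420.3, 307.9], 0.58)]
strap_mid [([239.6, 231.8], 0.68)]
jack_mid [([368.5, 348.3], 0.73), ([321.7, 265.8], 0.2)]
small_jack_mid [([439.9, 352.7], 0.55)]
[[ 9.99999635e-01 -8.15630157e-04  2.53932732e-04 -3.80506126e-04]
 [ 6.93800450e-04  9.48889777e-01  3.15606893e-01 -8.10193988e-02]
 [-4.98372673e-04 -3.15606601e-01  9.48889996e-01 -1.74582623e-01]
 [ 0.00000000e+00  0.00000000e+00  0.00000000e+00  1.00000000e+00]] 402.9628617136255
```

View pics/top0.png

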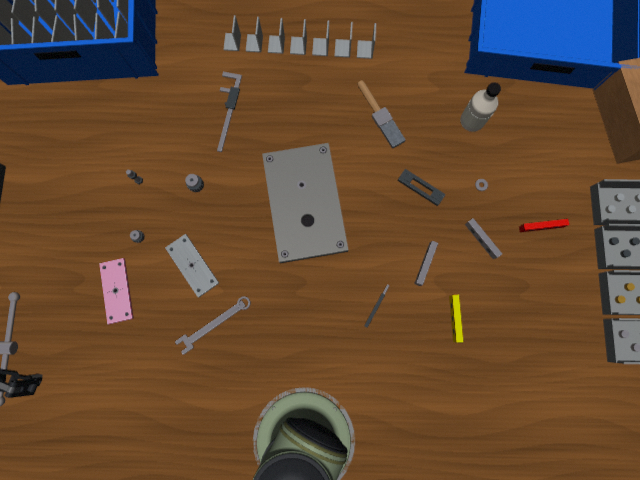

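View pics/scene0.png

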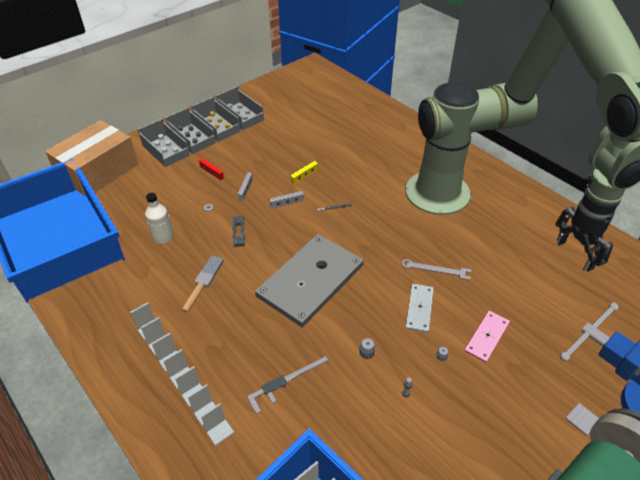

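```bash
cat > h.py <<'E'
from cell import *
import cv2, numpy as np
from scipy.optimize import minimize
from scipy.spatial.transform import Rotation as R
def down(yaw):
    c,s=np.cos(yaw),np.sin(yaw)
    return R.from_matrix(np.array([[c,s,0],[s,-c,0],[0,0,-1]])).as_rotvec()
def frame(cam):
    s=get_state(); f=grab_frame(cam)
    if cam=="wrist":
        T=np.eye(4);T[:3,:3]=R.from_rotvec(s["eef_rot"]).as_matrix();T[:3,3]=s["position"]
        f["cam_to_world"]=T@f["T_tool_cam"]
    return f
def proj(f,P):
    T=np.linalg.inv(f["cam_to_world"]);p=np.atleast_2d(P)@T[:3,:3].T+T[:3,3]
    return np.c_[f["fx"]*p[:,0]/p[:,2]+f["cx"],f["fy"]*p[:,1]/p[:,2]+f["cy"]]
def unproj(f,uv,z):
    T=f["cam_to_world"];d=T[:3,:3]@[(uv[0]-f["cx"])/f["fx"],(uv[1]-f["cy"])/f["fy"],1]
    return T[:3,3]+d*(z-T[2,3])/d[2]
def box(L,W,H): return np.array([[a*L/2,b*W/2,c*H] for a in(-1,1) for b in(-1,1) for c in(0,1)])
def cyl(*ds): # (diameter,z)
    t=np.linspace(0,2*np.pi,32,endpoint=False)
    return np.vstack([np.c_[d/2*np.cos(t),d/2*np.sin(t),0*t+z] for d,z in ds])
SH=dict(bar=box(.11,.016,.032),bracket=box(.15,.06,.01),strap=box(.12,.034,.014),plate=box(.28,.17,.025),
        jack=cyl((.04,0),(.04,.024),(.032,.042)))
def satmask(img,sat=70,uv=None,mx=None):
    hsv=cv2.cvtColor(img,cv2.COLOR_RGB2HSV)
    m=(hsv[:,:,1]<sat).astype(np.uint8)
    m=cv2.morphologyEx(m,cv2.MORPH_OPEN,np.ones((3,3),np.uint8))
    n,l,st,ce=cv2.connectedComponentsWithStats(m)
    ys,xs=np.nonzero(m);i=np.argmin((xs-uv[0])**2+(ys-uv[1])**2)
    m=(l==l[ys[i],xs[i]]).astype(np.uint8)
    cs,_=cv2.findContours(m,cv2.RETR_EXTERNAL,cv2.CHAIN_APPROX_NONE)
    return cv2.drawContours(np.zeros_like(m),[cv2.convexHull(max(cs,key=len))],-1,1,-1)
def fit(f,mask,shape,z0,x0=None):
    """fit (x,y,yaw) of the shape standing at height z0 to a mask; returns pose, IoU"""
    V=SH[shape];M=mask.astype(np.float32)
    ys,xs=np.nonzero(mask);c=unproj(f,[xs.mean(),ys.mean()],z0+V[:,2].max()/2)
    def hull(p):
        cs,sn=np.cos(p[2]),np.sin(p[2]);W=np.c_[p[0]+cs*V[:,0]-sn*V[:,1],p[1]+sn*V[:,0]+cs*V[:,1],z0+V[:,2]]
        return cv2.convexHull(proj(f,W).astype(np.float32))
    def cost(p):
        im=np.zeros(M.shape,np.uint8)
        cv2.fillConvexPoly(im,np.round(hull(p)*256).astype(np.int32),255,cv2.LINE_AA,8);im=im/255.
        return 1-np.minimum(im,M).sum()/np.maximum(im,M).sum()
    ya=[0] if shape=="jack" else ([x0[2]] if x0 is not None else np.arange(0,np.pi,np.pi/12))
    a=min(ya,key=lambda y:cost([c[0],c[1],y])); p0=np.array([c[0],c[1],a])
    r=minimize(cost,p0,method="Nelder-Mead",options=dict(initial_simplex=p0+np.array([[0,0,0],[.006,0,0],[0,.006,0],[0,0,.12]]),xatol=1e-5,fatol=1e-6))
    r=minimize(cost,r.x,method="Nelder-Mead",options=dict(initial_simplex=r.x+np.array([[0,0,0],[-.002,0,0],[0,-.002,0],[0,0,-.03]]),xatol=1e-5,fatol=1e-6))
    return r.x,1-r.fun
def show(f,name,*polys):
    cv2.imwrite(name,f["img"][:,:,::-1])
E
python3 - <<'E'
from h import *
f=frame("top")
for n,s,uv in[("barA","bar",(427,263)),("barB","bar",(484,239)),("bracket","bracket",(192,260)),("strap","strap",(405,180)),("jack","jack",(194,183)),("plate","plate",(290,220))]:
    m=satmask(f["img"],70,uv);p,q=fit(f,m,s,0);print(n,np.round(p,4),round(q,3),m.sum(),"r",np.hypot(*p[:2]).round(3))
print(unproj(f,(308,220.5),.025),unproj(f,(302,184.5),.025),unproj(f,(137,236),.02))
s=get_state();print(s["clock"])
E
```

```text
barA [ 0.4113 -0.2884  2.7493] 0.801 381 r 0.502
barB [ 0.4734 -0.4286  0.6615] 0.84 497 r 0.639
bracket [0.3986 0.2825 0.6409] 0.946 1584 r 0.489
strap [ 0.6053 -0.2829  0.976 ] 0.861 687 r 0.668
jack [0.604  0.2865 0.0097] 0.799 245 r 0.668
plate [0.5608 0.0103 0.1881] 0.976 7743 r 0.561
[ 0.50953377 -0.00096238  0.025     ] [0.6011202  0.01601261 0.025     ] [0.46585284 0.41627875 0.02      ]
0.9
```

```bash
cat >> h.py <<'E'
def go(pos,yaw):
    q=get_state()["q"];best=None
    for k in(-1,0,1):
        o=down(yaw+k*np.pi);j=ik(pos,o)
        if j is not None:
            c=np.abs(j-q).max()+(.5 if abs(j[5])>2.8 else 0)
            if best is None or c<best[0]: best=(c,o)
    movep(pos,best[1])
E
python3 - <<'E'
from h import *
import json
T=dict(plate=(.559,.009,.184,"plate"),barA=(.4113,-.2884,2.749,"bar"))
out=[]
for n,(x,y,a,s) in T.items():
    go([x,y,.23 if n=="plate" else .15],a+np.pi/2);sleep(.3)
    f=frame("wrist");z=.025 if s=="plate" else .016
    uv=proj(f,[[x,y,z]])[0]
    if n=="plate":
        uv=uv+[15,0]
        for k in("plate_bore","bolt_hole"): print(k,[(np.round(unproj(f,d["centre"],.025),4),round(d["score"],2)) for d in tip_of("wrist",k)])
    m=satmask(f["img"],70,uv);p,q=fit(f,m,s,0);print(n,p.round(4),round(q,3),m.sum())
    im=f["img"].copy();im[cv2.morphologyEx(m,cv2.MORPH_GRADIENT,np.ones((3,3),np.uint8))>0]=[0,255,0];out.append(im)
    print(get_state()["clock"],get_state()["q"].round(2))
cv2.imwrite("pics/w1.png",cv2.resize(np.hstack(out),(800,300))[:,:,::-1])
E
```

```text
plate_bore [(array([0.5115, 0.0014, 0.025 ]), 0.85)]
bolt_hole [(array([0.6018, 0.0198, 0.025 ]), 0.66)]
plate [0.5608 0.011  0.1856] 0.994 52924
3.6667 [-0.12  0.33 -0.12  1.13  0.   -0.3 ]
barA [ 0.4107 -0.2874  2.7648] 0.954 3215
5.3083 [-0.76  0.28 -0.39  0.9   0.   -0.37]
```

View pics/w1.png

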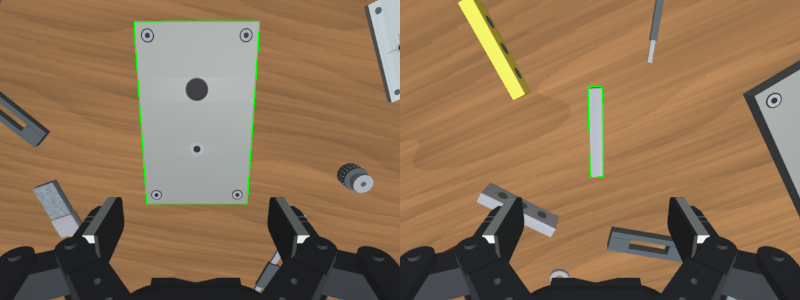

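```bash
cat >> h.py <<'E'
PY=.1856; B0=np.array([.5117,.0018])
def pt(x,y=0): return B0+[x*np.cos(PY)-y*np.sin(PY),x*np.sin(PY)+y*np.cos(PY)]
def tyaw(): m=R.from_rotvec(get_state()["eef_rot"]).as_matrix();return np.arctan2(m[1,0],m[0,0])
def look(n,shape,x,y,zc,z0=0,hz=.15,yaw=None):
    if yaw is not None: go([x,y,hz],yaw);sleep(.2)
    f=frame("wrist");m=satmask(f["img"],70,proj(f,[[x,y,zc]])[0]);p,q=fit(f,m,shape,z0)
    print(n,p.round(4),"iou",round(q,3),"tyaw",tyaw().round(2));return f,p,q
def pick(x,y,yaw,z,N=60,up=.15):
    go([x,y,z+.07],yaw);move_l([x,y,z],.12);grab(N)
    print("gap",get_state()["finger_gap"].round(3));move_l([x,y,up],.2);print("gap",get_state()["finger_gap"].round(3))
def place(xy,yaw,z,up=.2,hi=.2):
    """z: expected TCP height at touchdown"""
    go([*xy,hi],yaw);move_l([*xy,z+.012],.15);sleep(.2)
    t=move_l([*xy,z-.004],.02,until_force=6);s=get_state()
    print("touch",t,"dz",(s["position"][2]-z).round(4),"F",s["contact_force"].round(1))
    let_go();sleep(.2);p=get_state()["position"];move_l([p[0],p[1],up],.2);print("clock",get_state()["clock"])
E
python3 - <<'E'
from h import *
f,p,q=look("barA","bar",.4107,-.2874,.016)
pick(p[0],p[1],p[2]+np.pi/2,.006)
place(pt(-.045),PY,.031)
f,p,q=look("barB","bar",.4734,-.4286,.016,0,.15,.6615+np.pi/2)
show(f,"pics/b.png")
f,p,q=look("barB","bar",.4734,-.4286,.016,0,.15,p[2]+np.pi/2)
print(get_state()["clock"])
E
```

```text
barA [ 0.4107 -0.2872  2.7711] iou 0.961 tyaw 1.18Traceback (most recent call last):
  File "<stdin>", line 3, in <module>
  File "h.py", line 70, in pick
    print("gap",get_state()["finger_gap"].round(3));move_l([x,y,up],.2);print("gap",get_state()["finger_gap"].round(3))
                ^^^^^^^^^^^^^^^^^^^^^^^^^^^^^^^
AttributeError: 'float' object has no attribute 'round'
```

```bash
sed -i 's/get_state()\["finger_gap"\].round(3)/round(float(get_state()["finger_gap"]),3)/g; s/"dz",(s\["position"\]\[2\]-z).round(4)/"dz",round(float(s["position"][2]-z),4)/; s/tyaw().round(2)/round(float(tyaw()),2)/' h.py
python3 - <<'E'
from h import *
s=get_state();print(s["finger_gap"],s["position"],s["clock"])
p=s["position"];move_l([p[0],p[1],.15],.2);print(get_state()["finger_gap"],get_state()["contact_force"])
place(pt(-.045),PY,.031)
f,p,q=look("barB","bar",.4734,-.4286,.016,0,.15,.6615+np.pi/2)
show(f,"pics/b.png")
f,p,q=look("barB","bar",p[0],p[1],.016,0,.15,p[2]+np.pi/2)
print(get_state()["clock"])
E
```

```text
0.0028773746624656295 [ 0.41064773 -0.28722876  0.00596995] 7.2583
7.033553883259817e-05 [ 0.25571234 -0.19947679 -0.90361782]
touch False dz -0.0039 F [ 0.2 -0.6 -0.2]
clock 13.85
barB [ 0.4734 -0.4278  0.6488] iou 0.953 tyaw 2.23
barB [ 0.4741 -0.4275  0.6505] iou 0.953 tyaw 2.22
16.1667
```

View pics/b.png

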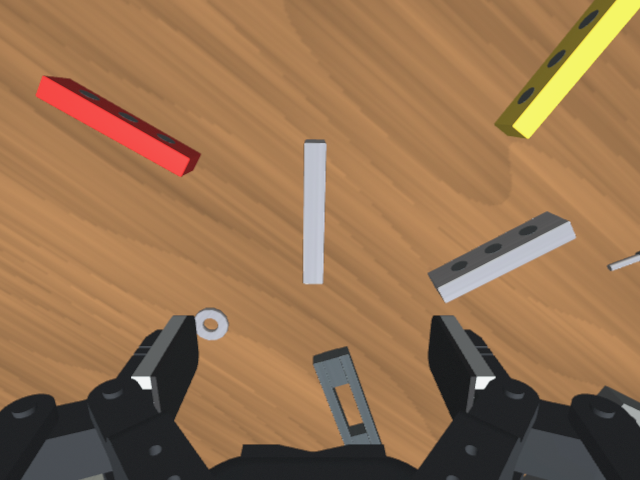

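Run:
```python
from h import *
f=frame("wrist")
print("proj of old barA top",proj(f,[[.4107,-.2872,.032]]))
m=satmask(f["img"],90,proj(f,[[.4107,-.2872,.032]])[0]);print(m.sum(),fit(f,m,"bar",0))
f=frame("top");uv=proj(f,[[.4107,-.2872,.02]])[0]
m=satmask(f["img"],70,uv);print(fit(f,m,"bar",0),m.sum())
i=f["img"];cv2.imwrite("pics/t2.png",cv2.resize(i[130:330,220:500],(784,560),interpolation=cv2.INTER_CUBIC)[:,:,::-1])
```

```text
proj of old barA top [[505.83332418 261.89872476]]
5548 (array([ 0.41080648, -0.28681995,  2.76610663]), np.float64(0.9631777441302417))
(array([ 0.53284318, -0.77928918,  0.22608066]), np.float64(0.005745022089078011)) 132698
```

View pics/t2.png

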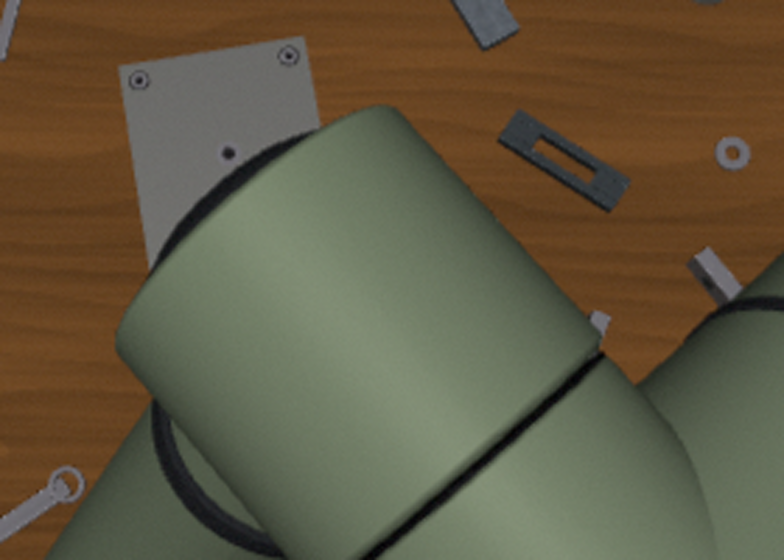

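Run:
```python
from h import *
x,y,a=.4741,-.4275,.6505
print(get_state()["finger_gap"])
go([x,y,.08],a+np.pi/2);move_l([x,y,.006],.12);s=get_state();print(s["position"],s["finger_gap"],s["contact_force"])
i1=frame("wrist")["img"]
grab(60);i2=frame("wrist")["img"];s=get_state();print(s["position"],s["finger_gap"],s["contact_force"],s["clock"])
cv2.imwrite("pics/g.png",cv2.resize(np.hstack([i1,i2]),(800,300))[:,:,::-1])
```

```text
0.9981303367327894
[ 0.47480693 -0.42829683  0.00716329] 0.9975422521281924 [-0.24764758  0.90404495 -0.75616663]
[ 0.47406026 -0.4274892   0.00596681] 0.0009723022385455069 [-0.08015039 -1.09842443 -0.29213533] 18.2833
```

View pics/g.png

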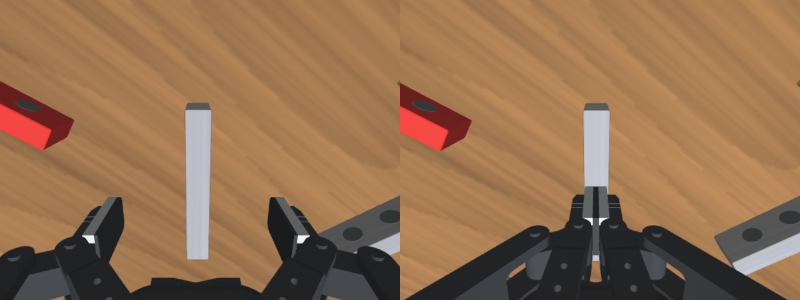

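Run:
```python
from h import *
p=get_state()["position"];m=R.from_rotvec(get_state()["eef_rot"]).as_matrix()
move_l([p[0],p[1],.05],.2)
d=p-m[:,1]*.11;move_l([d[0],d[1],.05],.2);move_l([d[0],d[1],.01],.1);sleep(.2)
print(move_l([d[0],d[1],-.06],.03,until_force=5));s=get_state();print(s["position"],s["contact_force"],s["clock"])
i=frame("wrist")["img"];cv2.imwrite("pics/g2.png",i[:,:,::-1])
move_l([d[0],d[1],.08],.2)
```

```text
True
[ 0.38643807 -0.49397916 -0.03155372] [-1.44882155  1.21895093  7.00073112] 21.4833
```

View pics/g2.png

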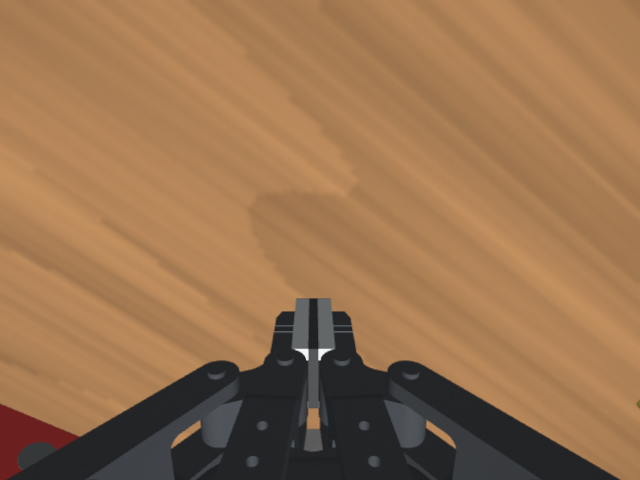

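Run:
```python
from h import *
f=grab_frame("wrist");T=f["T_tool_cam"];print(f["cx"],f["cy"])
for uv in[(296,300),(304,300),(318,300),(326,300),(311,310),(296,360),(330,360)]:
    d=T[:3,:3]@[(uv[0]-f["cx"])/f["fx"],(uv[1]-f["cy"])/f["fy"],1];k=(-.0315-T[2,3])/d[2];print(uv,(T[:3,3]+d*k).round(4))
```

```text
312.91810149280644 238.7576503937544
(296, 300) [-0.0068 -0.0082 -0.0315]
(304, 300) [-0.0036 -0.0082 -0.0315]
(318, 300) [ 0.0019 -0.0082 -0.0315]
(326, 300) [ 0.005  -0.0082 -0.0315]
(311, 310) [-0.0009 -0.0038 -0.0315]
(296, 360) [-0.0072  0.0195 -0.0315]
(330, 360) [ 0.007   0.0195 -0.0315]
```

```bash
sed -i 's/    go(\[x,y,z+.07\],yaw);move_l/    z=z-.031;go([x,y,z+.07],yaw);move_l/; s/    go(\[\*xy,hi\],yaw);move_l(\[\*xy,z+.012\],.15)/    z=z-.031;go([*xy,hi],yaw);move_l([*xy,z+.012],.15)/; s/"""z: expected TCP/"""z: expected fingertip/' h.py
python3 - <<'E'
from h import *
let_go()
x,y,a=.4741,-.4275,.6505
pick(x,y,a+np.pi/2,.006)
if get_state()["finger_gap"]<.1: raise SystemExit
place(pt(.045),PY,.031)
f,p,q=look("barA","bar",.4107,-.287,.016,0,.13,2.768+np.pi/2)
pick(p[0],p[1],p[2]+np.pi/2,.006)
if get_state()["finger_gap"]<.1: raise SystemExit
place(pt(-.045),PY,.031,.25)
x,y=pt(0.02);go([x,y,.2],PY+np.pi/2);sleep(.2);f=frame("wrist");show(f,"pics/p1.png");print(get_state()["clock"],tyaw())
E
```

```text
gap 0.177
gap 0.176
touch True dz 0.0004 F [0.1 0.3 4.9]
clock 31.875
barA [ 0.411  -0.2874  2.7679] iou 0.959 tyaw 1.2
gap 0.172
gap 0.173
touch True dz 0.0003 F [0.7 1.2 4.3]
clock 42.15
43.8333 1.7565235576305576
```

View pics/p1.png

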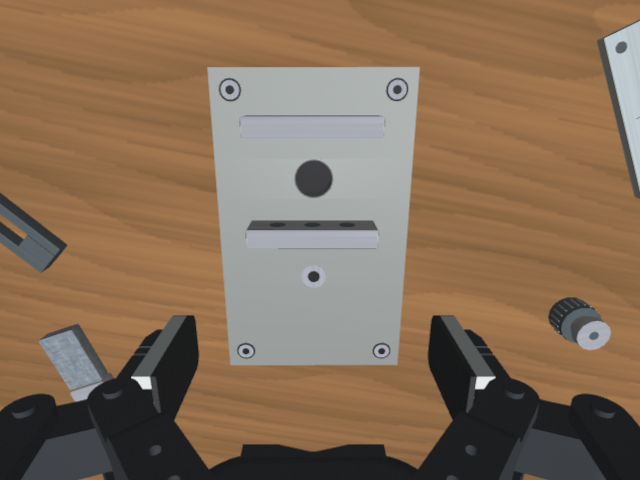

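Run:
```python
from h import *
f,p,q=look("bracket","bracket",.3986,.2825,.01,0,.13,.641+np.pi/2)
show(f,"pics/br.png")
if q<.95: raise SystemExit
f2=f;m=f["img"];uv=proj(f,[[p[0],p[1],.01]])[0];print("centre px",uv,[(d["centre"],d["score"]) for d in tip_of("wrist","bracket_mid")][:2])
pick(p[0],p[1],p[2]+np.pi/2,.003-.005,80,.12)
s=get_state();print(s["contact_force"],s["clock"])
show(frame("wrist"),"pics/br2.png")
i=np.hstack([cv2.imread("pics/br.png"),cv2.imread("pics/br2.png")]);cv2.imwrite("pics/br3.png",cv2.resize(i,(800,300)))
```

```text
bracket [0.3994 0.2835 0.6383] iou 0.984 tyaw 2.21
centre px [315.24187666 218.70970773] [([542.9, 278.8], 0.64), ([313.6, 217.5], 0.63)]
gap 0.665
gap 0.667
[-0.68153064 -0.42596849 -3.90975739] 47.8333
```

View pics/br3.png

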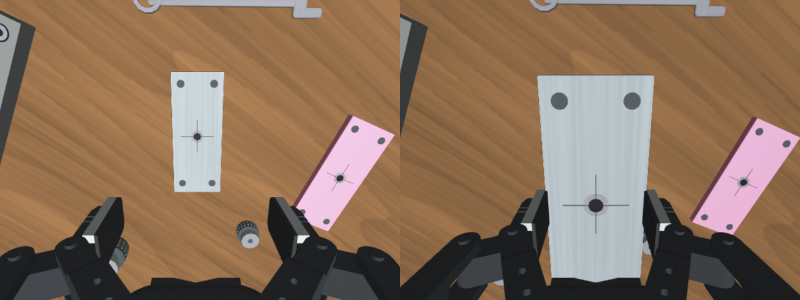

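Run:
```python
from h import *
f=frame("wrist");g=cv2.cvtColor(f["img"],cv2.COLOR_RGB2GRAY)[300:356,285:345]
ys,xs=np.nonzero(g<80);uv=[285+xs.mean(),300+ys.mean()];print(uv,len(xs))
T=f["T_tool_cam"];d=T[:3,:3]@[(uv[0]-f["cx"])/f["fx"],(uv[1]-f["cy"])/f["fy"],1];o=T[:3,3]+d*(-.043-T[2,3])/d[2];print("hole in tool",o.round(4))
# target: hole over bore
place(B0,PY+np.pi/2,.055,.25)
x,y=pt(0.02);go([x,y,.2],PY+np.pi/2);sleep(.2)
f=frame("wrist");show(f,"pics/p2.png")
m=satmask(f["img"],70,proj(f,[[*pt(-.07),.067]])[0])
c=[unproj(f,t["centre"],.067 if k=="bracket_mid" else .025) for k in("bracket_mid","bolt_hole") for t in tip_of("wrist",k)]
for v in c: print(v.round(4), np.round(R.from_euler("z",-PY).apply([*(v[:2]-B0),0])[:2],4))
print(get_state()["clock"])
```

```text
[np.float64(312.91576086956525), np.float64(328.48641304347825)] 368
hole in tool [-0.0001 -0.0023 -0.043 ]
touch True dz 0.0018 F [-0.2 -0.2  4.9]
clock 53.0
[ 5.078e-01 -2.000e-04  6.700e-02] [-0.0042 -0.0012]
[0.6026 0.0192 0.025 ] [0.0925 0.0003]
53.6833
```

View pics/p2.png

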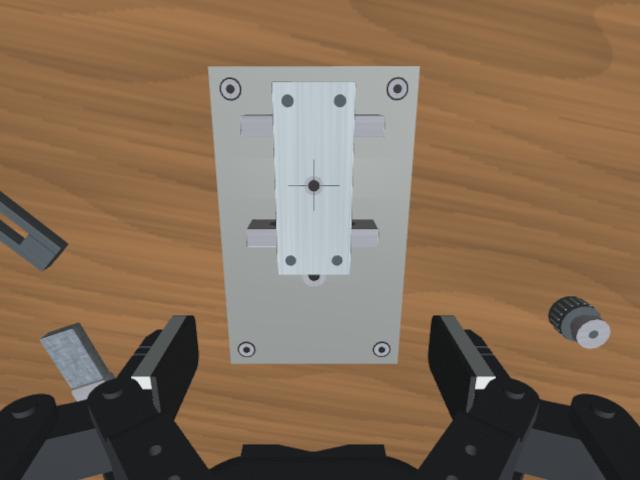

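```bash
cat >> h.py <<'E'
def toplate(v): return np.round(R.from_euler("z",-PY).apply([*(v[:2]-B0),0])[:2],4)
def blob(f,P,r=12,th=110):
    u=np.round(proj(f,[P])[0]).astype(int);g=cv2.cvtColor(f["img"],cv2.COLOR_RGB2GRAY)[u[1]-r:u[1]+r+1,u[0]-r:u[0]+r+1].astype(float)
    w=np.clip(th-g,0,None);yy,xx=np.mgrid[-r:r+1,-r:r+1]
    return unproj(f,[u[0]+(w*xx).sum()/w.sum(),u[1]+(w*yy).sum()/w.sum()],P[2])
E
python3 - <<'E'
from h import *
def rep(f):
    print("hole",toplate(blob(f,[*pt(-.003),.067],10)))
    img=f["img"];t=np.linspace(0,1,400)
    # brightness profile along centre-offset line at z=.067 to find bracket ends, and corners' fixing holes
    gry=cv2.cvtColor(img,cv2.COLOR_RGB2GRAY).astype(np.float32)
    for off in(-.01,.01):
        xs=np.arange(-.1,.1,.0005);uv=proj(f,[[*pt(x,off),.067] for x in xs]).astype(np.float32)
        v=cv2.remap(gry,uv[:,:1],uv[:,1:],cv2.INTER_LINEAR).ravel();g=np.gradient(cv2.GaussianBlur(v[:,None],(1,5),0).ravel())
        a=np.argmax(g[:70]);b=330+np.argmin(g[330:]);print("ends x",xs[a].round(4),xs[b].round(4))
    for X in(-.025,.02):
        ys=np.arange(-.05,.05,.0005);uv=proj(f,[[*pt(X,y),.067] for y in ys]).astype(np.float32)
        v=cv2.remap(gry,uv[:,:1],uv[:,1:],cv2.INTER_LINEAR).ravel();g=np.gradient(cv2.GaussianBlur(v[:,None],(1,5),0).ravel())
        print("sides y",ys[np.argmax(g[:80])].round(4),ys[120+np.argmin(g[120:])].round(4))
rep(frame("wrist"))
# go aside for the jack and use the top camera
f,p,q=look("jack","jack",.604,.2865,.02,0,.13,PY+np.pi/2);show(f,"pics/j.png")
f=frame("top");rep(f);i=f["img"];cv2.imwrite("pics/t3.png",cv2.resize(i[130:270,240:370],(520,560),interpolation=cv2.INTER_CUBIC)[:,:,::-1])
m=satmask(f["img"],70,proj(f,[[*pt(.12,.05),.025]])[0]);print(fit(f,m,"plate",0),get_state()["clock"])
E
python3 - <<'E'
import cv2,numpy as np
a=cv2.imread("pics/j.png");b=cv2.imread("pics/t3.png")
cv2.imwrite("pics/jt.png",np.hstack([cv2.resize(a,(480,360)),cv2.resize(b,(320,360))]))
E
```

```text
hole [-0.0014 -0.0002]
ends x -0.0865 0.073
ends x -0.0865 0.073
sides y -0.0295 0.03
sides y -0.0295 0.029
jack [ 0.6055  0.2883 -0.0013] iou 0.945 tyaw 1.75
hole [-0.0022 -0.001 ]
ends x -0.0965 0.073
ends x -0.0975 0.072
sides y -0.03 0.0295
sides y -0.0305 0.0295
(array([0.56089395, 0.01038106, 0.18677807]), np.float64(0.9758373217582398)) 55.175
```

View pics/jt.png

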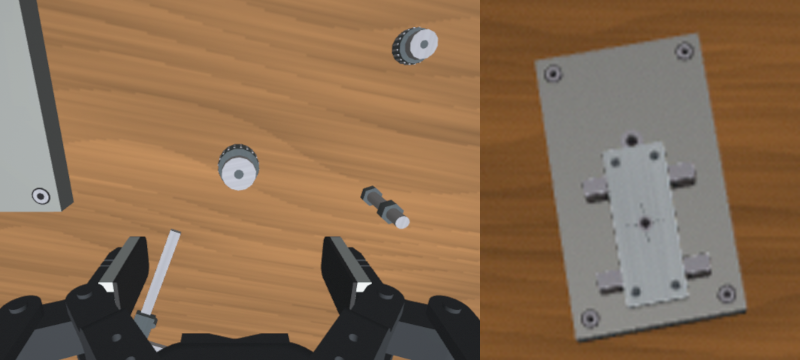

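Run:
```python
from h import *
y=PY+np.pi/2
pick(*B0,y,.056,60,.045)
b=B0+(pt(.0019,.0004)-B0)
place(b,y,.0575,.25,.045)
x,yy=pt(0.02);go([x,yy,.2],y);sleep(.2)
f=frame("wrist");show(f,"pics/p3.png")
print("hole",toplate(blob(f,[*pt(0),.067],10)),get_state()["clock"])
```

```text
gap 0.677
gap 0.672
touch True dz 0.0001 F [-0.2 -0.5  4.2]
clock 60.8833
hole [-0.0006  0.0002] 61.4583
```

Run:
```python
from h import *
y=PY+np.pi/2
f,p,q=look("jack","jack",.6055,.2883,.02,0,.1,y)
pick(p[0],p[1],y,.0045,60,.12)
g=get_state()["finger_gap"]
if g<.3: raise SystemExit
place(pt(.130),y,.0295,.25,.15)
x,yy=pt(.1);go([x,yy,.2],y);sleep(.2);f=frame("wrist");show(f,"pics/p4.png")
u=proj(f,[[*pt(.13),.067]]);print("expected pad px",u,"hole",toplate(blob(f,[*pt(0),.067],10)))
for t in tip_of("wrist","jack_mid"): print(toplate(unproj(f,t["centre"],.046)),t["score"])
f,p,q=look("strap","strap",.6053,-.2829,.007,0,.13,.976+np.pi/2);
f,p,q=look("strap","strap",p[0],p[1],.007,0,.13,p[2]+np.pi/2);show(f,"pics/s.png");print(get_state()["clock"])
i=np.hstack([cv2.imread("pics/p4.png"),cv2.imread("pics/s.png")]);cv2.imwrite("pics/ps.png",cv2.resize(i,(800,300)))
```

```text
jack [0.6056 0.2883 0.0668] iou 0.948 tyaw 1.75
gap 0.428
gap 0.431
touch True dz 0.001 F [0.2 0.2 4.2]
clock 70.4
expected pad px [[313.93361979 245.81565405]] hole [-0.0007  0.0002]
[ 0.1289 -0.0007] 0.84
strap [ 0.6054 -0.2816  0.9859] iou 0.972 tyaw 2.55
strap [ 0.6055 -0.2814  0.9851] iou 0.968 tyaw 2.56
72.975
```

View pics/ps.png

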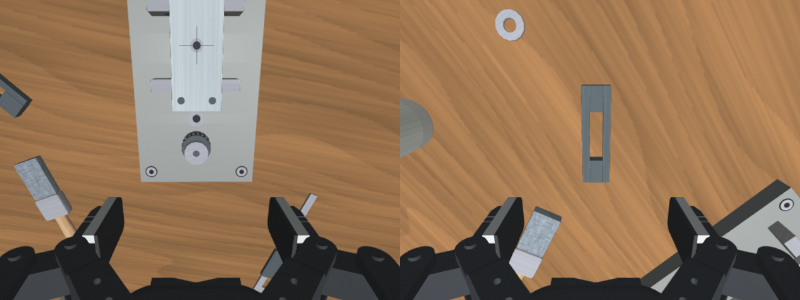

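Run:
```python
from h import *
y=PY+np.pi/2
pick(.6055,-.2814,.9851+np.pi/2,.003,60,.15)
if get_state()["finger_gap"]<.25: raise SystemExit
place(pt(.1015),y,.070,.25)
x,yy=pt(.08);go([x,yy,.2],y);sleep(.2);f=frame("wrist");show(f,"pics/p5.png")
print("hole",toplate(blob(f,[*pt(0),.067],10)))
for n,z in(("strap_mid",.074),("bolt_hole",.025)):
  for t in tip_of("wrist",n): print(n,toplate(unproj(f,t["centre"],z)),t["score"])
M=silhouettes("wrist","strap_mid")
if M:
    p,q=fit(f,cv2.drawContours(np.zeros((480,640),np.uint8),[cv2.convexHull(np.argwhere(M[0]["mask"])[:,::-1].astype(np.int32))],-1,1,-1),"strap",.067,[0,0,PY]);print(toplate(p),p[2]-PY,q)
g=frame("scene");u=proj(g,[[*pt(.09),.06]])[0].astype(int);print(u)
c=g["img"][u[1]-70:u[1]+80,u[0]-90:u[0]+110]
i=np.hstack([cv2.resize(f["img"],(400,300)),cv2.resize(c,(400,300),interpolation=cv2.INTER_CUBIC)]);cv2.imwrite("pics/fin.png",i[:,:,::-1]);print(get_state()["clock"])
```

```text
gap 0.378
gap 0.378
touch True dz 0.0008 F [-0.5  0.   5.1]
clock 80.7917
hole [-0.0007  0.0002]
strap_mid [ 0.1024 -0.0009] 0.61
bolt_hole [ 0.0904 -0.0011] 0.58
[ 0.1009 -0.0008] -0.0016835087095297963 0.9716691136505615
[300 275]
81.575
```

View pics/fin.png

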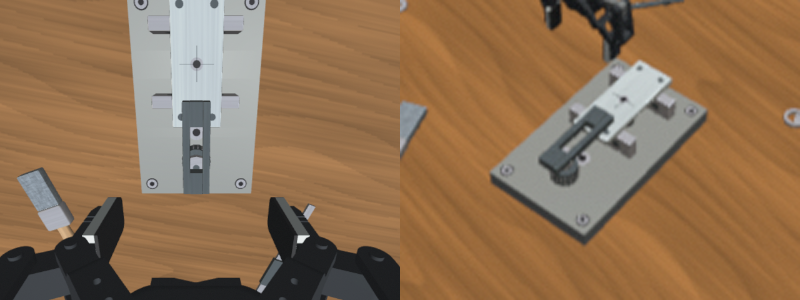

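Strap at x = 0.101 m, yaw error 0.1°. It lies level on jack and bracket, with the bolt hole visible through the slot. Everything is clear of the gripper, so I'm handing in.

```bash
python3 -c "
from h import *
sleep(.5);print(get_state()['clock']);print(sign_off())"
```

```text
82.075
the job is handed in; nothing more can be done
None
```

The drilling set-up is built and handed in at 82 s of the 131 s allowed. The order was the two bars, the bracket, the tall jack, then the strap.

**What went wrong on the way**
- The first two grasps on the bars closed on nothing, and neither bar moved. Touching the shut fingers to the bench showed their tips are about 31 mm behind the stated TCP. I corrected for that, and every later grasp held.
- The bracket first landed about 2 mm short of the bore along the plate, so I lifted it and set it down again.

**Last checks (wrist camera, measured from the bore along the plate)**
- **Bracket:** its centre hole is within about 1 mm of the bore's middle. Before the re-set, its sides ran square with the plate; I did not measure that again afterwards.
- **Jack:** its axis is at 129 mm, against about 130 mm wanted. I did not measure it again after the strap went on.
- **Strap:** its centre is at 101 mm, against about 100 mm wanted, and it is within 0.1° of square. The bolt hole shows through the slot, and the strap looks level in the scene view.
- **Bars:** I set them at 45 mm before and beyond the bore. They look right in the pictures, but I did not measure them again.

**Where readings disagreed**
- The network's point readings differed from my own fits by 1.5 to 3 mm. For the bracket hole it gave −4.2 mm where I measured −1.4 mm, before the re-set. For the strap it gave 102.4 mm where I measured 100.9 mm.
- I went by my own fits. The top camera roughly agreed with them on the bracket hole (−2.2 mm).

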